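Roll a tube blank into the V-block and set it against the stop

ROBOT

A 6-joint arm with a two-finger parallel gripper is mounted at the origin on the work surface. World frame = base frame: x ahead of the robot, y to its left, z up, the work surface at z = 0. Lengths are in m, angles in rad, forces in N, time in s.
With the tool pointing down it reaches from about 0.25 to 0.775 m from the base axis. Payload 4 kg.
Tool frame: the origin (TCP) lies on the centre line of the jaws, within the pads' length; the fingertips stand 11 mm ahead of it and the grasp point (between the pads) lies 8 mm behind it; z points along the fingers, y is the direction in which the jaws open and shut (so a half turn about z gives the same grasp; the last joint's range is limited). The gripper opens to 94 mm and grips with 3 to 60 N. Pads are 16 mm wide; open, the fingers measure 119 mm over their backs; the gripper's body (75 mm by 177 mm) begins 78 mm behind the grasp point.
Start: joints at [1.117, 0.087, 1.371, -0, 1.684, -0.103], TCP at [0.189, 0.517, 0.217] pointing down, gripper open.
Joint ranges: [-3.1, 3.1], [-0.76, 2.03], [0.27, 2.55], [-1.08, 4.22], [0.17, 2.65], [-2.57, 2.57]. Speed limits (rad/s): [2.79, 2.79, 3.14, 3.14, 3.14, 3.14].

INTERFACE

Orientations are given as a unit quaternion [x, y, z, w].
In Python, from cell import sensors, optics, bot gives the robot as it stands.
- The arm moves only by the tool apply_moves, never from a script. Its argument "targets" is a list of rows, each a list of 3 entries, a list of its own where there are three numbers: the shift along the world's x, y, z in cm, then the turn, a rotation vector about the world's x, y, z in rad, then the closure, from -1 (fully open) to 1 (shut). A call has 1 to 20 rows; each row is the pose to reach, as a shift and turn from the pose measured when the call began; what a row does not reach only later rows make up. A row lasts 1/12 s, in which the tool goes at most 41.7 mm and 7.16 degrees, less where a joint would pass 70% of its speed; a pose out of reach is approached as far as the arm can. A call with a gripper value outside its range is refused whole. The fingers move at their own pace and stop on an object; the grip force is fixed at half the most. Time passes only in rows, so rows that repeat a pose let the fingers close. It gives the time, the measured TCP pose, the force and the opening at its end, in the units of the state.
- sensors.sense(): the state, without advancing time (a new reading comes with each control period).
- optics.grab_frame(name): name is "side" or "top"; returns the picture (420x560x3 uint8, red, green, blue); there is no depth.
- optics.camera_model(name): a dict with "fx", "fy", "cx", "cy" (pixels), "D" ([k1, k2, p1, p2, k3] as OpenCV has them; the pictures are not rectified), "eye" and "rotation" of the camera in the world. Camera axes: x right, y up, looking along -z (the intrinsics and any distortion apply to the point x, -y, -z); pixel columns grow to the right and rows downward; lengths in m; the calibration is good to about 2 mm. A picture is of the moment at which its call begins. camera_model takes no time and is no camera call.
- bot.sign_off(): hands the job in, once; it reports no verdict.
The state is a dict: "t": time; "qpos": joint angles; "qvel": joint speeds; "tau": joint torques, N m; "tool_pos": TCP position; "tool_rot": TCP orientation; "wrist_force": force on the tool from outside, world axes, zero at the start; "moment": the same for the moment, N m; "width": finger opening in m.
Only numpy, scipy, OpenCV 4.12 (cv2) and the standard library are available. Lean on these libraries where they do the work, as an engineer would, in place of code of your own. Each camera call takes 0.05 s, during which the arm holds its last target.

TASK

Roll the brass tube that lies on the bench up the ramp of the steel V-block until it drops into the groove, then push it endways along the groove until its end rests against the block's upright stop plate. Only push it with the fingers: let it really roll along the bench instead of dragging it, do not flick it, and never pick it up. Leave all the other things on the bench where they are.

Things in the scene. Friction and masses are not known exactly. Their poses are not given: they have to be found in the camera images.
- vblock: Steel V-block with a ramp, fixed to the bench. Origin on the bench, under the bottom line of the groove. Its x axis is the way the tube rolls in; the groove runs along its y from -70 to +70 mm, open at the -y end. Section in its x, z (mm): ramp straight from (-86, 0) up to the crest (-16, 12.2), groove side down to (0, 3), groove side up to (32, 21.5), flat top to x = 48.
- crest (a point): Middle of the crest line between ramp and groove: x = -16, y = 0, z = 12.2 mm in the block's frame; axes as the block's.
- stop_face (a point): Point on the inner face of the stop plate where the tube's end comes to rest: x = 0, y = 70, z = 26 mm in the block's frame; axes as the block's. The plate is 12 mm thick, 50 mm high and spans the block's x from -10 to +48 mm.
- seat (a point): Where the tube's centre must finally be, seated and touching the stop: x = 0, y = -5, z = 26 mm in the block's frame, the tube's axis parallel to the block's y.
- tube_center (a point): Centre of the brass tube, on its axis: 150 mm long, 40 mm diameter, flat ends, 0.3 to 0.6 kg, loose. It lies on the bench before the ramp (block x about -230 to -145 mm), within 6 degrees of the groove's direction, 25 to 45 mm farther from the stop than where it must end. Its own x runs along the tube; it turns about it in rolling. Polished, slippery; it rolls easily, and back down the ramp if let go there.
- jar: Bystander: glass jar with steel lid, 64 mm diameter, 75 mm high. Origin under its centre.
- bench_block: Bystander: plain steel block 60 x 60 x 18 mm. Origin under its centre.
- short_tube: Bystander: short brass tube standing on end, 40 mm diameter, 50 mm high. Origin under its centre.
- dish: Bystander: small white ceramic dish, 70 mm across, 25 mm high. Origin under its centre.
- pliers: Bystander: pliers lying flat, about 145 mm long along their x, up to 62 mm wide, 14 mm high. Origin at the pivot, on the bench.
- caliper: Bystander: steel caliper lying flat, 190 mm long along its x, 8 mm high. Origin under the middle of its beam.
- hammer: Bystander: small hammer lying flat, 240 mm long along its x, handle to its -x.
Mind the look-alikes: they are no part of the job. Of the things like the part that bears tube_center, leave any that is green, turquoise or white; of the rest the larger one is meant.

How it is judged:
On the way, in this order (a step that is already met when the one before it is completed fails the run):
1. the tube has rolled (not slid) through about three eighths of a turn or more (angle between tube_center's own z axis and vertical above 2.2 rad), for 0.04 s.
2. the tube lies seated in the groove (x of tube_center in the frame of vblock between -0.003 and 0.003 m and z of tube_center in the frame of vblock between 0.0225 and 0.029 m and angle between the x axis of tube_center and the y axis of vblock, either way round below 0.05 rad), for 0.2 s.
3. the tube's end rests against the stop plate (all of step 2 and y of tube_center in the frame of vblock between -0.008 and -0.002 m), for 0.2 s.
At the end, for the whole second after the job is handed in: The tube lies at rest in the groove: its centre within 3 mm of the groove's centre line, 22.5 to 29 mm above the bench, parallel to the groove within 0.05 rad, and its end within 3 mm of the stop plate (all of step 3 and linear speed of tube below 0.01 m/s); the robot touches nothing.
It fails at once if the tube is lifted off the bench (more than 8 mm, before the ramp) (x of tube_center in the frame of vblock below -0.105 m and height (world z) of tube_center above 0.028 m).
It fails at once if the tube is lifted off the ramp (x of tube_center in the frame of vblock below -0.05 m and height (world z) of tube_center above 0.038 m).
It fails at once if the tube is lifted clear of the V-block (centre above 42 mm) (height (world z) of tube_center above 0.042 m).
It fails at once if the tube is flicked (faster than 0.6 m/s) (linear speed of tube above 0.6 m/s).
It fails at once if a bystander is moved by more than 15 mm (distance of any of jar, bench_block, short_tube, dish, pliers, caliper, hammer from where it was at the start of the episode above 0.015 m).
It also fails if it takes over 53 s, if anything falls off the work surface, if the arm or the gripper's body presses on something with over 40 N, if the wrist force passes 120 N, or if a joint passes its speed limit or range.

## Working session

There is one attempt and no reset: what is moved stays moved. The work goes in short steps, Python scripts to look and compute and a tool call to move; the robot and the scene stay as the last step left them, time stands still between calls to the robot, and variables do not carry over. Pictures are saved under pics/ and viewed, and the job is handed in when it is done.

Besides the shell and the picture viewer there is one more tool, called after "Request:" by a JSON object that holds its "fn" and its "kwargs", one argument or row to a line. apply_moves: Moves the arm, as the interface text tells. Its arguments: {"type":"object","properties":{"targets":{"type":"array","items":{"type":"array"}}},"required":["targets"]}

```bash
mkdir -p pics; ls
python3 - <<'E'
from cell import sensors, optics, bot
import cv2
print(sensors.sense())
for n in("side","top"):
    print(n,optics.camera_model(n))
    cv2.imwrite(f"pics/{n}0.png",optics.grab_frame(n)[:,:,::-1])
E
```

```text
pics
{'t': 0.0, 'qpos': array([ 1.11690407e+00,  8.79844411e-02,  1.37225361e+00, -1.71032295e-05,
        1.68359099e+00, -1.03100250e-01]), 'qvel': array([-0.00013283, -0.00141253,  0.00133384,  0.00033029,  0.00188419,
       -0.00097507]), 'tau': array([ 2.78221017e-05, -3.40197158e+01, -3.02421677e+01,  7.17030466e-02,
        3.31538462e-02, -1.60053614e-04]), 'tool_pos': array([0.18878181, 0.51602828, 0.21528839]), 'tool_rot': array([ 1.74498909e-01,  9.84656732e-01, -1.07744723e-03, -2.99232282e-04]), 'wrist_force': array([0.37465142, 0.15547768, 0.41873132]), 'moment': array([-0.00893562,  0.02220532, -0.00138433]), 'width': 0.09389196597077626}
side {'fx': 402.32321228419187, 'fy': 402.32321228419187, 'cx': 277.80527030503845, 'cy': 210.14115975491066, 'D': array([-0.03741052,  0.        ,  0.        ,  0.        ,  0.        ]), 'eye': array([ 0.05313911, -0.49631046,  0.7952402 ]), 'rotation': array([ 0.36832525, -0.12708083, -0.32249331,  0.8626616 ])}
top {'fx': 510.06321450139677, 'fy': 510.06321450139677, 'cx': 279.5051128801883, 'cy': 207.20495194274488, 'D': array([-0.18814209,  0.        ,  0.        ,  0.        ,  0.        ]), 'eye': array([0.23825892, 0.0689309 , 1.51237632]), 'rotation': array([ 0.07444638, -0.07172688, -0.69239275,  0.71407652])}
```

View pics/side0.png

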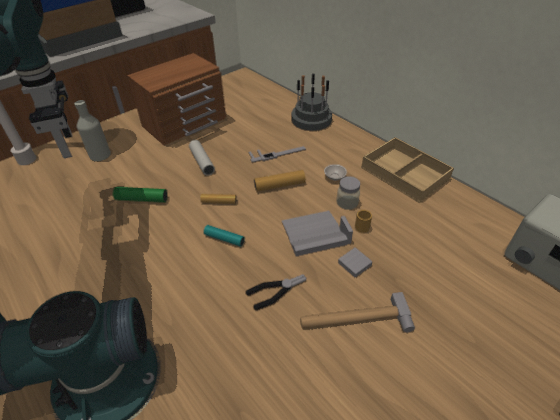

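View pics/top0.png

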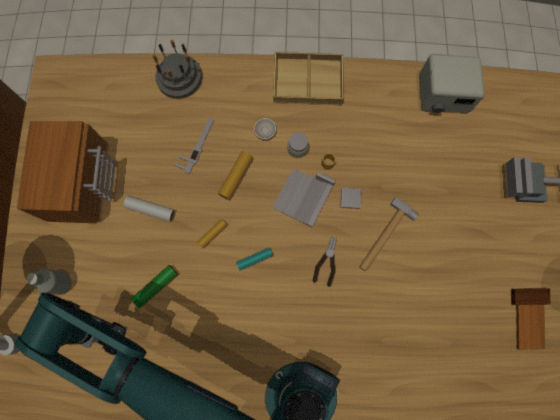

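The tubes in the top view are brass large (236,175), brass small (212,233), white (149,208), green (154,287) and turquoise (254,259). That leaves the two brass ones, and the larger at (236,175) fits. I'll confirm it in enlarged crops.

Run:
```python
import cv2
t=cv2.imread("pics/top0.png");s=cv2.imread("pics/side0.png")
cv2.imwrite("pics/tc.png",cv2.resize(t[140:240,200:350],None,fx=5.3,fy=5.3,interpolation=cv2.INTER_CUBIC))
cv2.imwrite("pics/sc.png",cv2.resize(s[150:270,240:390],None,fx=5,fy=5,interpolation=cv2.INTER_CUBIC))
```

```text
(no output)
```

View pics/tc.png

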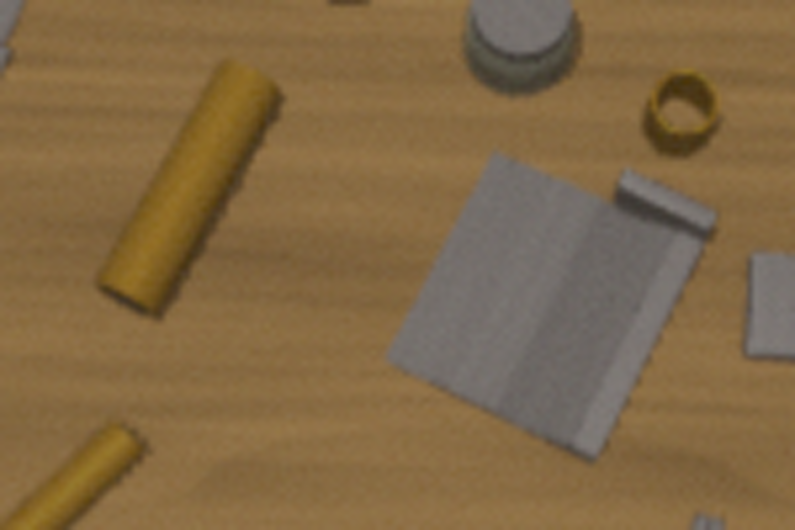

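View pics/sc.png

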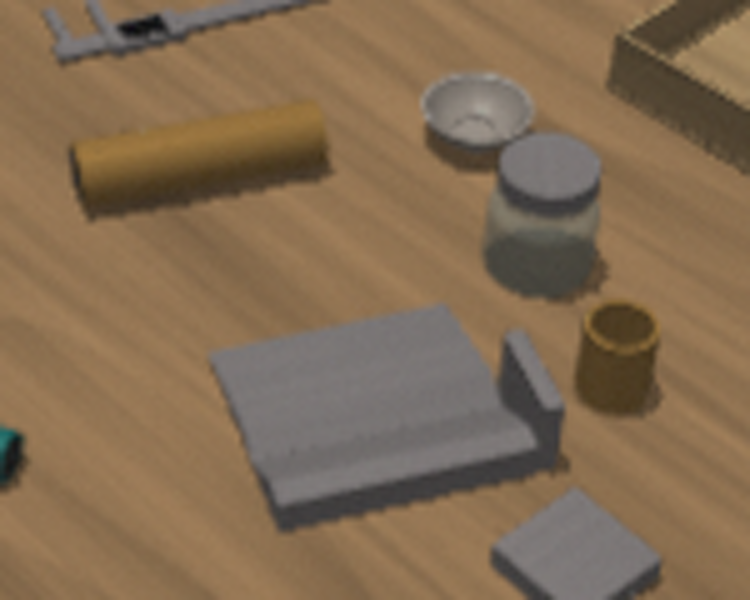

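```bash
cat > h.py <<'E'
import numpy as np, cv2
from scipy.optimize import least_squares, minimize
from scipy.spatial.transform import Rotation as R
from cell import sensors, optics, bot
CM={n:optics.camera_model(n) for n in("side","top")}
def proj(n,P):
    c=CM[n];M=R.from_quat(c["rotation"]).as_matrix()
    Q=(np.atleast_2d(P)-c["eye"])@M*[1,-1,-1]
    K=np.array([[c["fx"],0,c["cx"]],[0,c["fy"],c["cy"]],[0,0,1]])
    return cv2.projectPoints(Q,np.zeros(3),np.zeros(3),K,c["D"])[0].reshape(-1,2)
def bw(p,P): # block pose (x,y,yaw) , mm pts
    c,s=np.cos(p[2]),np.sin(p[2]);P=np.atleast_2d(P)/1000.
    return P@np.array([[c,s,0],[-s,c,0],[0,0,1]])+[p[0],p[1],0]
def cyl(x,y,z,a,pitch=0):
    d=np.array([np.cos(a)*np.cos(pitch),np.sin(a)*np.cos(pitch),np.sin(pitch)]);u=np.cross([0,0,1],d);u/=np.linalg.norm(u);v=np.cross(d,u)
    t=np.linspace(0,2*np.pi,48,endpoint=False)
    C=.02*(np.cos(t)[:,None]*u+np.sin(t)[:,None]*v)
    return np.vstack([C+d*.075,C-d*.075])+[x,y,z]
def mask(im):
    h=cv2.cvtColor(im,cv2.COLOR_RGB2HSV)
    m=cv2.inRange(h,(16,185,50),(32,255,255))
    return m
E
python3 - <<'E'
from h import *
T=[((-86,70,0),495,154),((-86,-70,0),388,357),((48,-70,21.5),596,460),((-10,82,50),625,170),((48,82,50),716,214),((48,70,50),710,238),((-10,70,50),617,190)]
S=[((-86,-70,0),212,355),((-86,70,0),445,306),((48,-70,0),283,530),((48,-70,21.5),280,500),((-10,70,50),507,337),((-10,82,50),522,330),((48,70,50),548,410),((48,82,50),562,402)]
tp=np.array([[a/5.3+200,b/5.3+140] for _,a,b in T])-.4; sp=np.array([[a/5+240,b/5+150] for _,a,b in S])-.4
TP=[t[0] for t in T];SP=[t[0] for t in S]
for w in((1,1),(1,0),(0,1)):
    f=lambda p:np.r_[w[0]*(proj("top",bw(p,TP))-tp).ravel(),w[1]*(proj("side",bw(p,SP))-sp).ravel()]
    best=min((least_squares(f,[.5,.1,a]) for a in np.arange(-3,3,.7)),key=lambda r:r.cost)
    print(w,best.x,np.round(f(best.x),1))
im=cv2.imread("pics/top0.png")[:,:,::-1]
cv2.imwrite("pics/m.png",np.hstack([mask(cv2.imread("pics/top0.png")[:,:,::-1].copy()),mask(cv2.imread("pics/side0.png")[:,:,::-1].copy())])[80:300])
h=cv2.cvtColor(im.copy(),cv2.COLOR_RGB2HSV);print(h[175,236],h[160,243],h[188,225],h[150,220],h[200,250])
E
```

```text
(1, 1) [ 0.58129966 -0.00704645 -2.01661045] [ 0.5 -0.9 -0.2  0.3  0.5 -0.4  1.  -0.8  1.3 -0.5  0.6 -1.5  0.7 -1.1
 -1.3 -0.6 -0.2 -0.6 -1.6  0.7 -0.9  1.2 -1.2 -1.   0.1 -0.5 -1.   0.1
  0.6  0.7]
(1, 0) [ 0.57907188 -0.00509525 -2.01965791] [-0.  -0.3 -0.9  0.8 -0.3  0.3  0.4 -0.1  0.7  0.3  0.  -0.7  0.1 -0.4
 -0.  -0.  -0.  -0.  -0.   0.  -0.   0.  -0.  -0.  -0.  -0.  -0.   0.
 -0.   0. ]
(0, 1) [ 0.58285769 -0.00806422 -2.0174836 ] [ 0.  -0.   0.  -0.   0.  -0.   0.  -0.   0.  -0.   0.  -0.   0.  -0.
 -0.7 -0.7  0.4 -0.6 -0.9  0.6 -0.2  1.1 -0.5 -1.1  0.8 -0.6 -0.3  0.
  1.4  0.7]
[ 20 181 138] [ 20 180 143] [ 20 183 139] [ 18 136 135] [ 17 129 138]
```

View pics/m.png

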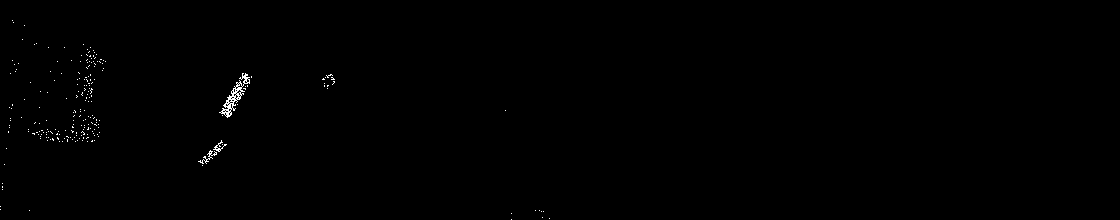

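```bash
cat >> h.py <<'E'
def rend(n,P):
    q=cv2.convexHull(proj(n,P).astype(np.float32)).reshape(-1,2)
    m=np.zeros((1680,2240),np.uint8)
    cv2.fillConvexPoly(m,np.round((q+.5)*4*16-8).astype(np.int32),255,cv2.LINE_8,4)
    return cv2.resize(m,(560,420),interpolation=cv2.INTER_AREA)/255.
def fit(ims,x0,names=("top","side"),free=(0,1,3)):
    W={}
    for n in names:
        h=cv2.cvtColor(np.ascontiguousarray(ims[n]),cv2.COLOR_RGB2HSV)[...,1].astype(float)
        m=rend(n,cyl(*x0));i=m>.99;i=cv2.erode(i.astype(np.uint8),np.ones((5,5)));o=cv2.dilate((m>0).astype(np.uint8),np.ones((9,9)))-cv2.dilate((m>0).astype(np.uint8),np.ones((5,5)))
        a,b=np.median(h[i>0]),np.median(h[o>0]);roi=cv2.dilate((m>0).astype(np.uint8),np.ones((13,13)))
        W[n]=(np.clip((h-b)/(a-b),-.3,1.3),roi)
    def c(p):
        x=np.array(x0,float);x[list(free)]+=np.array(p)*.01
        return sum((((rend(n,cyl(*x))-W[n][0])**2)*W[n][1]).sum() for n in names)
    r=minimize(c,np.zeros(len(free)),method="Nelder-Mead",options=dict(initial_simplex=np.vstack([np.zeros(len(free)),np.eye(len(free))])*.8,xatol=.01,fatol=.01))
    x=np.array(x0,float);x[list(free)]+=r.x*.01
    return x,r.fun
def shot(tag):
    ims={}
    for n in("top","side"):
        ims[n]=optics.grab_frame(n);cv2.imwrite(f"pics/{n}_{tag}.png",ims[n][:,:,::-1])
    return ims
BL=np.array([.5813,-.0070,-2.0166])
def toblock(x):
    d=np.array(x[:2])-BL[:2];c,s=np.cos(BL[2]),np.sin(BL[2])
    return np.round([1000*(c*d[0]+s*d[1]),1000*(-s*d[0]+c*d[1]),np.degrees((x[3]-BL[2]-np.pi/2+np.pi/2)%np.pi-np.pi/2)],2)
E
python3 - <<'E'
from h import *
ims={n:cv2.imread(f"pics/{n}0.png")[:,:,::-1] for n in("top","side")}
# init from top corners
x0=None
E4=np.array([[225,60],[282,95],[98,280],[157,317]])/5.3+[200,140]
c=E4.mean(0)
r=least_squares(lambda p:proj("top",[[p[0],p[1],.02]])[0]-c,[.6,.2]).x
e=[least_squares(lambda p:proj("top",[[p[0],p[1],.02]])[0]-q,[.6,.2]).x for q in((E4[0]+E4[1])/2,(E4[2]+E4[3])/2)]
a=np.arctan2(*(e[0]-e[1])[::-1]);print(r,np.degrees(a),np.linalg.norm(e[0]-e[1]))
x0=[*r,.02,a]
for nm in(("top",),("side",),("top","side")):
    x,f=fit(ims,x0,nm);print(nm,x,f,toblock(x))
x,f=fit(ims,x0,free=(0,1,2,3));print("z free",x,f)
for n in ims:
    q=cv2.convexHull(proj(n,cyl(*fit(ims,x0)[0])).astype(np.float32)).reshape(-1,2)
    o=(0,0);x1,y1=(q.mean(0)-[40,30]).astype(int)
    im=cv2.resize(ims[n][y1:y1+60,x1:x1+80],None,fx=8,fy=8,interpolation=cv2.INTER_NEAREST)[:,:,::-1].copy()
    cv2.polylines(im,[((q-[x1,y1]+.5)*8).astype(np.int32)],True,(0,0,255),1);cv2.imwrite(f"pics/fit_{n}.png",im)
for n,p in (("jar",(298,145)),("short",(328,161)),("bb",(351,198)),("dish",(265,129)),("smallbrassA",(225,223)),("smallB",(200,244)),("calJawtip",(180,166)),("calend",(211,121)),("caljaw2",(190,170)),("plA",(333,240)),("plB",(316,280)),("plC",(330,284)),("turqR",(272,252)),("turqL",(238,265))):
    print(n,least_squares(lambda w:proj("top",[[w[0],w[1],.02]])[0]-p,[.6,.2]).x.round(3))
E
```

```text
[0.6460178  0.21483135] -26.26531094805941 0.1486152680180293
('top',) [ 0.64936161  0.21641154  0.02       -0.45815065] 37.40939211019011 [-230.92  -34.92   -0.71]
('side',) [ 0.65175308  0.21411475  0.02       -0.46235267] 34.341640617518294 [-229.88  -31.77   -0.95]
('top', 'side') [ 0.65087505  0.21530065  0.02       -0.45652744] 79.13194476463924 [-230.57  -33.08   -0.61]
z free [ 0.65165823  0.21558441  0.01894388 -0.45467668] 76.13437415230857
jar [0.749 0.029]
short [ 0.701 -0.064]
bb [ 0.587 -0.135]
dish [0.798 0.132]
smallbrassA [0.499 0.24 ]
smallB [0.433 0.312]
calJawtip [0.671 0.389]
calend [0.821 0.302]
caljaw2 [0.659 0.357]
plA [ 0.457 -0.082]
plB [ 0.338 -0.033]
plC [ 0.328 -0.075]
turqR [0.416 0.097]
turqL [0.375 0.196]
```

I confirm the larger brass tube at top (236,175) as the one meant. It sits at world (0.651, 0.215), block frame (-231, -33) mm, and is about 0.6° off parallel. I'll go behind it with the jaws open along the tube.

Request:
{"fn": "apply_moves", "kwargs": {
  "targets": [
    [[24, -12.8, 0], [0, 0, -0.83], -1],
    [[48.3, -25.7, 0], [0, 0, -1.666], -1],
    [[48.3, -25.7, 0], [0, 0, -1.666], -1],
    [[48.3, -25.7, 0], [0, 0, -1.666], -1],
    [[48.3, -25.7, 0], [0, 0, -1.666], -1],
    [[48.3, -25.7, 0], [0, 0, -1.666], -1],
    [[48.3, -25.7, 0], [0, 0, -1.666], -1],
    [[48.3, -25.7, 0], [0, 0, -1.666], -1],
    [[48.3, -25.7, 0], [0, 0, -1.666], -1],
    [[48.3, -25.7, 0], [0, 0, -1.666], -1],
    [[48.3, -25.7, 0], [0, 0, -1.666], -1],
    [[48.3, -25.7, 0], [0, 0, -1.666], -1],
    [[48.3, -25.7, 0], [0, 0, -1.666], -1],
    [[48.3, -25.7, 0], [0, 0, -1.666], -1],
    [[48.3, -25.7, 0], [0, 0, -1.666], -1],
    [[48.3, -25.7, 0], [0, 0, -1.666], -1],
    [[48.3, -25.7, 0], [0, 0, -1.666], -1],
    [[48.3, -25.7, 0], [0, 0, -1.666], -1],
    [[48.3, -25.7, 0], [0, 0, -1.666], -1]
  ]
}}

```text
t: 1.68
tool_pos: [0.6707, 0.2604, 0.2165]
tool_rot: [0.845, 0.534, 0.0, -0.001]
wrist_force: [-0.5, 0.1, 0.4]
width: 0.094
```

Request:
{"fn": "apply_moves", "kwargs": {
  "targets": [
    [[0.1, -0.1, -4], [0, 0, 0], -1],
    [[0.1, -0.1, -8], [0, 0, 0], -1],
    [[0.1, -0.1, -12], [0, 0, 0], -1],
    [[0.1, -0.1, -15], [0, 0, 0], -1],
    [[0.1, -0.1, -17], [0, 0, 0], -1],
    [[0.1, -0.1, -18.5], [0, 0, 0], -1],
    [[0.1, -0.1, -19.4], [0, 0, 0], -1],
    [[0.1, -0.1, -19.4], [0, 0, 0], -1],
    [[0.1, -0.1, -19.4], [0, 0, 0], -1]
  ]
}}

```text
t: 2.43
tool_pos: [0.6716, 0.2599, 0.0232]
tool_rot: [0.845, 0.535, 0.0, -0.001]
wrist_force: [-0.4, -0.2, -0.6]
width: 0.0939
```

Run:
```python
from h import *
i=shot("a");x=fit(i,[.651,.2153,.02,-.4565])[0];print(x,toblock(x))
for n,(a,b) in (("top",(150,100)),("side",(200,120))): cv2.imwrite(f"pics/{n}_ac.png",cv2.resize(i[n][b:b+150,a:a+200],None,fx=4,fy=4,interpolation=cv2.INTER_CUBIC)[:,:,::-1])
s=sensors.sense();print(s["t"],s["tool_pos"],toblock([*s["tool_pos"],0])[:2],s["wrist_force"])
```

```text
[ 0.61330771  0.23367578  0.02       -0.43540458] [-230.95  -74.9     0.6 ]
2.5333 [0.67281999 0.26003753 0.02494601] [-280.4   -32.57] [-0.38628373  0.13391952 -0.48606712]
```

View pics/side_ac.png

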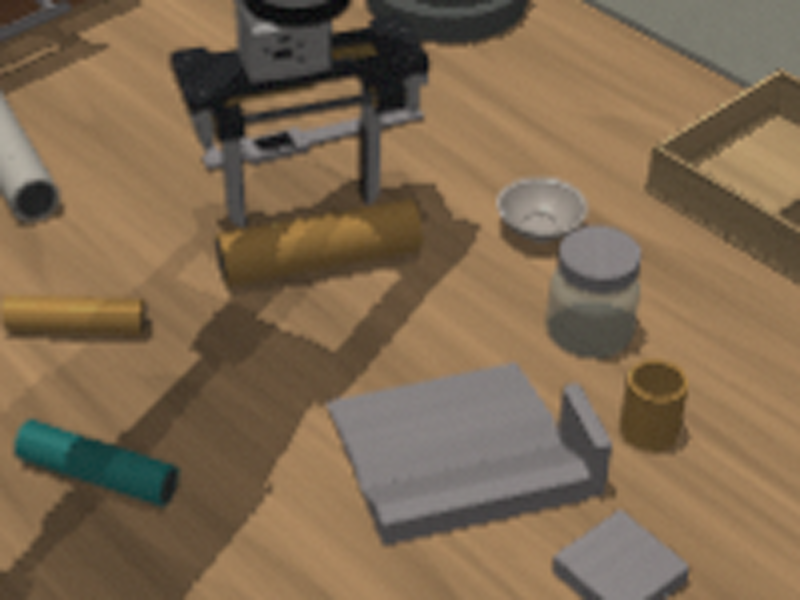

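View pics/top_ac.png

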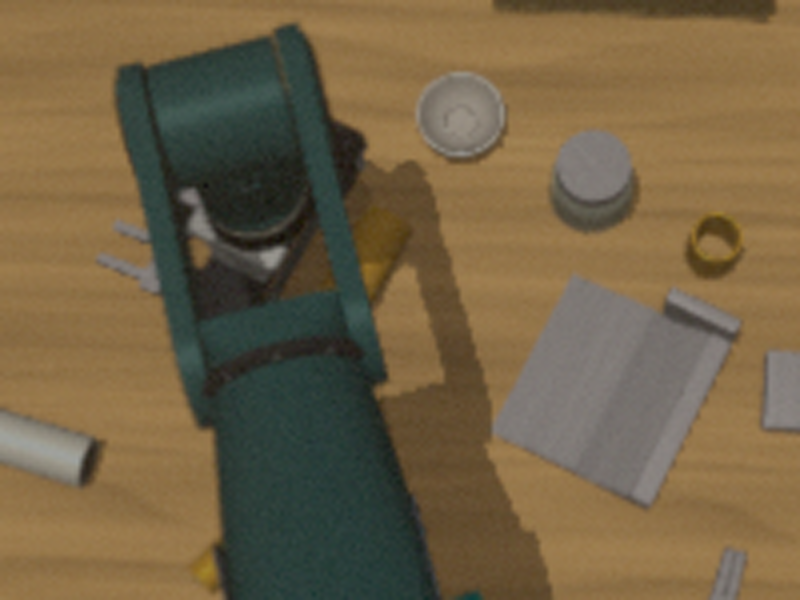

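The side picture shows the fingers standing behind the tube, with their tips at about (235,215) and (370,195) in the crop. The block is clear. The arm hides the tube in the top view, so I'll track it in the side view only. Next I start a steady roll.

Request:
{"fn": "apply_moves", "kwargs": {
  "targets": [
    [[-0.13, -0.27, -0.2], [0, 0, 0], -1],
    [[-0.3, -0.63, -0.2], [0, 0, 0], -1],
    [[-0.5, -1.05, -0.2], [0, 0, 0], -1],
    [[-0.71, -1.49, -0.2], [0, 0, 0], -1],
    [[-0.93, -1.94, -0.2], [0, 0, 0], -1],
    [[-1.14, -2.39, -0.2], [0, 0, 0], -1],
    [[-1.36, -2.84, -0.2], [0, 0, 0], -1],
    [[-1.57, -3.29, -0.2], [0, 0, 0], -1],
    [[-1.79, -3.74, -0.2], [0, 0, 0], -1],
    [[-2.0, -4.19, -0.2], [0, 0, 0], -1],
    [[-2.22, -4.64, -0.2], [0, 0, 0], -1],
    [[-2.43, -5.09, -0.2], [0, 0, 0], -1],
    [[-2.65, -5.54, -0.2], [0, 0, 0], -1],
    [[-2.86, -5.99, -0.2], [0, 0, 0], -1],
    [[-3.08, -6.44, -0.2], [0, 0, 0], -1],
    [[-3.29, -6.89, -0.2], [0, 0, 0], -1],
    [[-3.51, -7.34, -0.2], [0, 0, 0], -1],
    [[-3.72, -7.79, -0.2], [0, 0, 0], -1],
    [[-3.94, -8.24, -0.2], [0, 0, 0], -1],
    [[-4.15, -8.69, -0.2], [0, 0, 0], -1]
  ]
}}

```text
t: 4.2
tool_pos: [0.6311, 0.1727, 0.023]
tool_rot: [0.845, 0.534, 0.002, -0.0]
wrist_force: [0.5, -0.7, 0.7]
width: 0.0937
```

Run:
```python
from h import *
i=optics.grab_frame("side");s=sensors.sense();b=toblock([*s["tool_pos"],0])
print(s["t"],s["tool_pos"],b[:2],s["wrist_force"])
g=bw(BL,[[b[0]+33,-33,0]])[0]
for dd in(0,20):
    g=bw(BL,[[b[0]+33+dd,-33,0]])[0];x,f=fit({"side":i},[g[0],g[1],.02,BL[2]+np.pi/2],("side",));print(x,f,toblock(x))
cv2.imwrite("pics/b.png",cv2.resize(i[120:270,200:400],None,fx=4,fy=4,interpolation=cv2.INTER_CUBIC)[:,:,::-1])
```

```text
4.25 [0.63076139 0.17177449 0.02290297] [-182.63  -32.46] [ 0.10788328  0.04609551 -0.09516794]
[ 0.61830821  0.14501494  0.02       -0.44073385] 59.11854822748732 [-153.11  -32.16    0.29]
[ 0.61912922  0.14490218  0.02       -0.45555097] 91.23528320066832 [-153.37  -31.37   -0.56]
```

View pics/b.png

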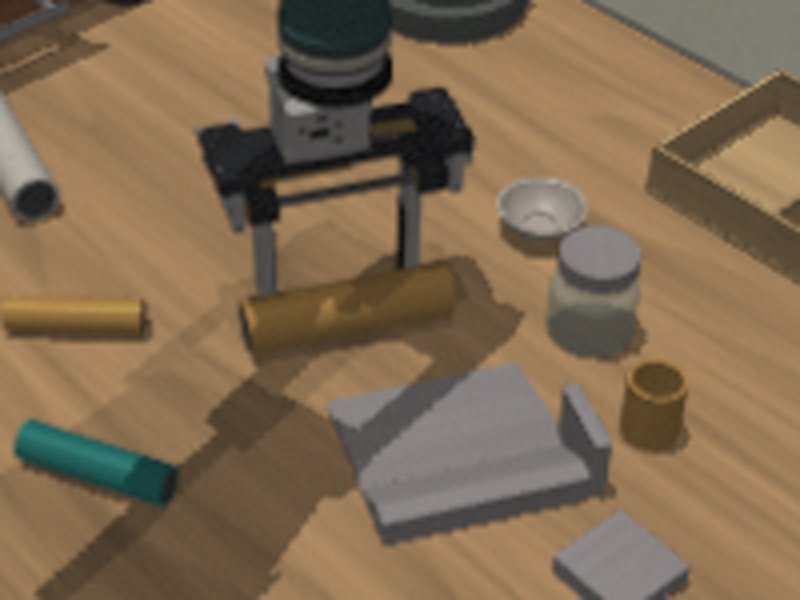

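The side view shows the tube parallel to the groove just in front of the fingertips, at (350,310) in the crop, and the block edge is ahead at (330,405). I keep on onto the ramp, rising gently.

Request:
{"fn": "apply_moves", "kwargs": {
  "targets": [
    [[-0.19, -0.41, 0], [0, 0, 0], -1],
    [[-0.39, -0.81, 0], [0, 0, 0], -1],
    [[-0.58, -1.22, 0], [0, 0, 0], -1],
    [[-0.78, -1.62, 0], [0, 0, 0], -1],
    [[-0.97, -2.03, 0], [0, 0, 0], -1],
    [[-1.16, -2.44, 0], [0, 0, 0], -1],
    [[-1.36, -2.84, 0], [0, 0, 0], -1],
    [[-1.55, -3.25, 0], [0, 0, 0], -1],
    [[-1.75, -3.65, 0], [0, 0, 0], -1],
    [[-1.94, -4.06, 0], [0, 0, 0], -1],
    [[-2.13, -4.47, 0], [0, 0, 0], -1],
    [[-2.33, -4.87, 0], [0, 0, 0], -1],
    [[-2.52, -5.28, 0], [0, 0, 0], -1],
    [[-2.72, -5.68, 0.05], [0, 0, 0], -1],
    [[-2.91, -6.09, 0.1], [0, 0, 0], -1],
    [[-3.1, -6.5, 0.2], [0, 0, 0], -1],
    [[-3.3, -6.9, 0.3], [0, 0, 0], -1],
    [[-3.49, -7.31, 0.4], [0, 0, 0], -1],
    [[-3.69, -7.71, 0.5], [0, 0, 0], -1],
    [[-3.88, -8.12, 0.5], [0, 0, 0], -1]
  ]
}}

```text
t: 5.92
tool_pos: [0.5922, 0.0904, 0.0285]
tool_rot: [0.845, 0.534, 0.002, 0.0]
wrist_force: [1.7, 3.0, 2.7]
width: 0.0939
```

Run:
```python
from h import *
i=optics.grab_frame("side");s=sensors.sense();b=toblock([*s["tool_pos"],0])
print(s["t"],s["tool_pos"],b[:2],s["wrist_force"],s["tool_rot"])
for dd in(29,):
    g=bw(BL,[[b[0]+dd,-33,0]])[0];x,f=fit({"side":i},[g[0],g[1],.0203+(b[0]+dd+86)*.000174,BL[2]+np.pi/2],("side",));print(x,f,toblock(x))
cv2.imwrite("pics/c.png",cv2.resize(i[120:270,200:400],None,fx=4,fy=4,interpolation=cv2.INTER_CUBIC)[:,:,::-1])
```

```text
5.9667 [0.59136136 0.08912841 0.02802992] [-91.07 -32.37] [ 0.26013766 -0.6958778   0.43065028] [8.45402171e-01 5.34129614e-01 7.56053721e-04 3.90483196e-04]
[ 0.57956113  0.06457094  0.02446382 -0.43993868] 140.39076982963084 [-63.83 -32.43   0.34]
```

View pics/c.png

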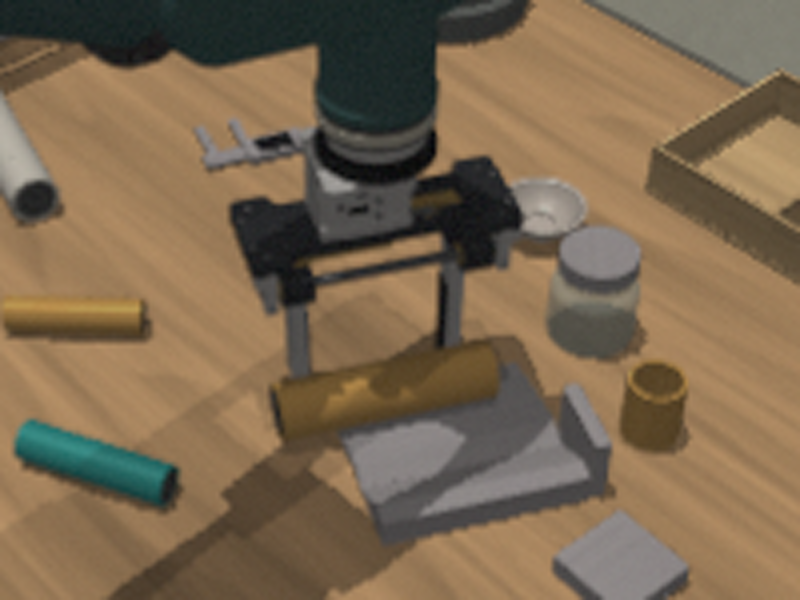

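The tube lies across the ramp, centred at about (390,395) in the crop, resting on the fingers and parallel. I push it slowly over the crest.

Request:
{"fn": "apply_moves", "kwargs": {
  "targets": [
    [[-0.13, -0.27, 0.03], [0, 0, 0], -1],
    [[-0.26, -0.54, 0.06], [0, 0, 0], -1],
    [[-0.39, -0.81, 0.1], [0, 0, 0], -1],
    [[-0.52, -1.08, 0.15], [0, 0, 0], -1],
    [[-0.65, -1.35, 0.2], [0, 0, 0], -1],
    [[-0.78, -1.62, 0.25], [0, 0, 0], -1],
    [[-0.91, -1.89, 0.3], [0, 0, 0], -1],
    [[-1.03, -2.17, 0.35], [0, 0, 0], -1],
    [[-1.16, -2.44, 0.4], [0, 0, 0], -1],
    [[-1.29, -2.71, 0.45], [0, 0, 0], -1],
    [[-1.42, -2.98, 0.5], [0, 0, 0], -1],
    [[-1.55, -3.25, 0.5], [0, 0, 0], -1],
    [[-1.68, -3.52, 0.5], [0, 0, 0], -1],
    [[-1.81, -3.79, 0.5], [0, 0, 0], -1],
    [[-1.94, -4.06, 0.5], [0, 0, 0], -1],
    [[-2.07, -4.33, 0.5], [0, 0, 0], -1],
    [[-2.2, -4.6, 0.5], [0, 0, 0], -1],
    [[-2.28, -4.77, 0.5], [0, 0, 0], -1],
    [[-2.28, -4.77, 0.5], [0, 0, 0], -1],
    [[-2.28, -4.77, 0.5], [0, 0, 0], -1]
  ]
}}

```text
t: 7.63
tool_pos: [0.5683, 0.0411, 0.0328]
tool_rot: [0.845, 0.534, 0.0, 0.0]
wrist_force: [0.6, -0.3, 0.2]
width: 0.094
```

Run:
```python
from h import *
i=optics.grab_frame("side");s=sensors.sense();b=toblock([*s["tool_pos"],0])
print(s["t"],s["tool_pos"],b[:2],s["wrist_force"])
for dd in(0,-14):
    g=bw(BL,[[dd,-33,0]])[0];x,f=fit({"side":i},[g[0],g[1],.026-dd*.0004,BL[2]+np.pi/2],("side",));print(x,f,toblock(x))
cv2.imwrite("pics/d.png",cv2.resize(i[120:270,200:400],None,fx=4,fy=4,interpolation=cv2.INTER_CUBIC)[:,:,::-1])
```

```text
7.6833 [0.568453   0.04128161 0.03293205] [-38.02 -32.41] [ 0.3357004   0.3605645  -0.38355347]
[ 0.5490773   0.00833883  0.026      -0.43488006] 211.79971837754712 [  0.05 -35.69   0.63]
[ 0.54643938  0.00506521  0.0316     -0.43188251] 226.27930411380237 [  4.15 -36.66   0.8 ]
```

View pics/d.png

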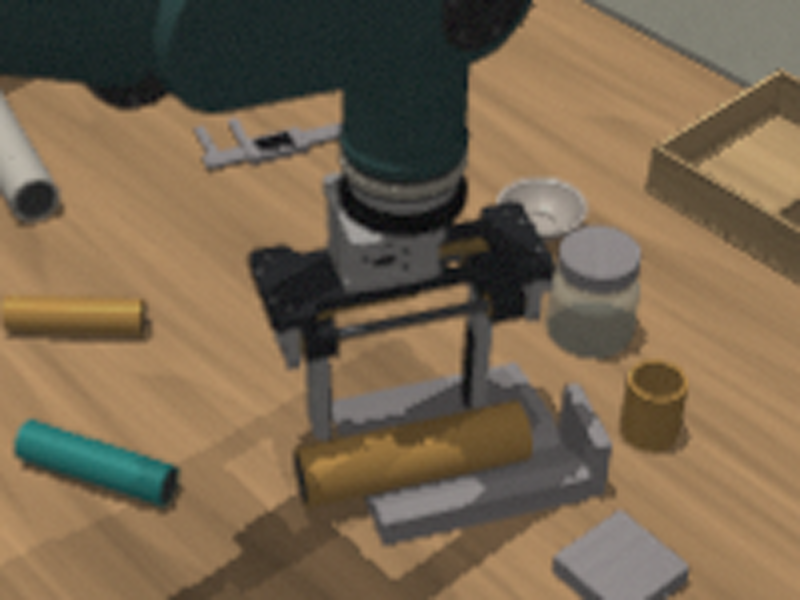

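The tube is seated in the groove: block x≈0, y≈-35 mm, at (415,455) in the crop. I raise, shut the fingers and come down off its open end.

Request:
{"fn": "apply_moves", "kwargs": {
  "targets": [
    [[0.2, 0.4, 2], [0, 0, 0], -1],
    [[0.2, 0.4, 5], [0, 0, 0], -1],
    [[0, 0.4, 8], [0, 0, 0], 1],
    [[-3, 0.6, 8], [0, 0, 0], 1],
    [[-6, 0.8, 8], [0, 0, 0], 1],
    [[-9, 1.0, 8], [0, 0, 0], 1],
    [[-10.9, 1.0, 8], [0, 0, 0], 1],
    [[-10.9, 1.0, 8], [0, 0, 0], 1],
    [[-10.9, 1.0, 8], [0, 0, 0], 1],
    [[-10.9, 1.0, 8], [0, 0, 0], 1],
    [[-10.9, 1.0, 8], [0, 0, 0], 1]
  ]
}}

```text
t: 8.6
tool_pos: [0.4606, 0.0512, 0.1131]
tool_rot: [0.845, 0.534, 0.001, 0.001]
wrist_force: [0.7, 0.3, 0.6]
width: 0.0374
```

Run:
```python
from h import *
i=shot("e");s=sensors.sense();b=toblock([*s["tool_pos"],0])
print(s["t"],s["tool_pos"],b[:2],s["wrist_force"],s["width"])
g=bw(BL,[[0,-34,0]])[0]
for nm in(("side",),("top",)):
    x,f=fit(i,[g[0],g[1],.026,BL[2]+np.pi/2],nm);print(nm,x,f,toblock(x))
cv2.imwrite("pics/e.png",np.hstack([cv2.resize(i[n][b:b+150,a:a+100],None,fx=4,fy=4,interpolation=cv2.INTER_CUBIC)[:,:,::-1] for n,a,b in(("side",260,140),("top",240,120))]))
```

```text
8.7 [0.46034626 0.0511871  0.11282664] [  -0.35 -134.22] [-0.16529795  0.38078058  0.17555767] 0.02945661211446457
('side',) [ 0.54913206  0.00816655  0.026      -0.43599207] 233.86236660095005 [  0.19 -35.56   0.56]
('top',) [ 0.5520971   0.01287576  0.026      -0.44437257] 986.3998749146602 [ -5.34 -34.92   0.08]
```

View pics/e.png

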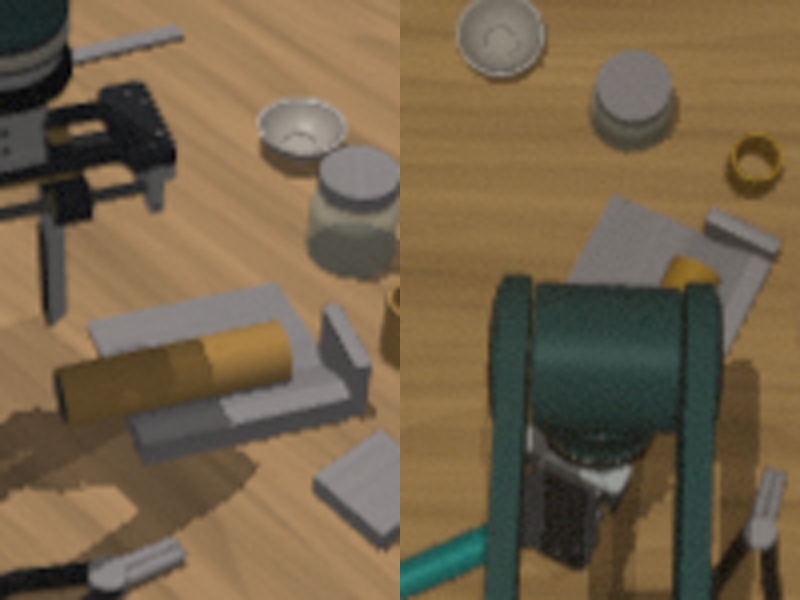

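The side view shows the tube lying in the groove with a gap to the stop plate. I finish shutting the fingers, then go down.

Request:
{"fn": "apply_moves", "kwargs": {
  "targets": [
    [[-0.5, 0.2, 0], [0, 0, 0], 1],
    [[-0.5, 0.2, 0], [0, 0, 0], 1],
    [[-0.5, 0.2, 0], [0, 0, 0], 1],
    [[-0.5, 0.2, 0], [0, 0, 0], 1],
    [[-0.5, 0.2, 0], [0, 0, 0], 1],
    [[-0.5, 0.2, 0], [0, 0, 0], 1],
    [[-0.5, 0.2, -3], [0, 0, 0], 1],
    [[-0.5, 0.2, -6], [0, 0, 0], 1],
    [[-0.5, 0.2, -8], [0, 0, 0], 1],
    [[-0.5, 0.2, -9.4], [0, 0, 0], 1],
    [[-0.5, 0.2, -9.4], [0, 0, 0], 1],
    [[-0.5, 0.2, -9.4], [0, 0, 0], 1]
  ]
}}

```text
t: 9.7
tool_pos: [0.4548, 0.0531, 0.0184]
tool_rot: [0.846, 0.534, -0.0, -0.0]
wrist_force: [1.2, -0.4, 0.4]
width: 0.0006
```

Run:
```python
from h import *
i=optics.grab_frame("side");s=sensors.sense();b=toblock([*s["tool_pos"],0])
print(s["t"],s["tool_pos"],b[:2],s["wrist_force"],s["width"])
cv2.imwrite("pics/f.png",cv2.resize(i[140:280,210:400],None,fx=4,fy=4,interpolation=cv2.INTER_CUBIC)[:,:,::-1])
```

```text
9.75 [0.45586776 0.05315147 0.0194921 ] [  -0.19 -139.11] [-0.56223784 -0.89529007  0.32474297] 0.0003526692642908692
```

View pics/f.png

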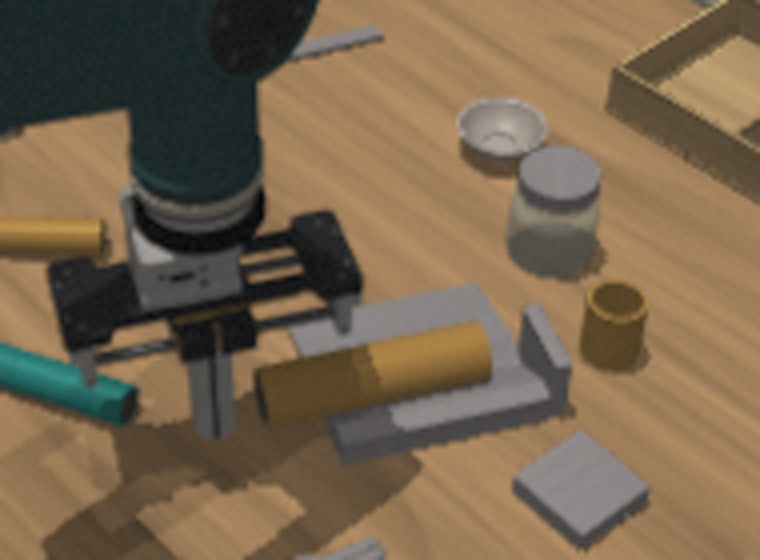

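Request:
{"fn": "apply_moves", "kwargs": {
  "targets": [
    [[0.27, -0.13, 0], [0, 0, 0], 1],
    [[0.54, -0.26, 0], [0, 0, 0], 1],
    [[0.81, -0.39, 0], [0, 0, 0], 1],
    [[1.08, -0.52, 0], [0, 0, 0], 1],
    [[1.35, -0.65, 0], [0, 0, 0], 1],
    [[1.62, -0.78, 0], [0, 0, 0], 1],
    [[1.85, -0.88, 0], [0, 0, 0], 1],
    [[2.08, -0.99, 0], [0, 0, 0], 1],
    [[2.3, -1.1, 0], [0, 0, 0], 1],
    [[2.53, -1.21, 0], [0, 0, 0], 1],
    [[2.75, -1.31, 0], [0, 0, 0], 1],
    [[2.98, -1.42, 0], [0, 0, 0], 1],
    [[3.2, -1.53, 0], [0, 0, 0], 1],
    [[3.38, -1.61, 0], [0, 0, 0], 1],
    [[3.56, -1.7, 0], [0, 0, 0], 1],
    [[3.7, -1.77, 0], [0, 0, 0], 1]
  ]
}}

```text
t: 11.08
tool_pos: [0.4931, 0.0353, 0.0193]
tool_rot: [0.846, 0.534, 0.001, 0.001]
wrist_force: [-1.5, 1.6, 0.3]
width: 0.0003
```

```bash
cat > chk.py <<'E'
import sys
from h import *
i=optics.grab_frame("side");s=sensors.sense();b=toblock([*s["tool_pos"],0])
print(s["t"],s["tool_pos"],b[:2],s["wrist_force"])
y0=float(sys.argv[2])
g=bw(BL,[[0,y0,0]])[0];x,f=fit({"side":i},[g[0],g[1],.026,BL[2]+np.pi/2],("side",));print(x,f,toblock(x))
cv2.imwrite(sys.argv[1],cv2.resize(i[170:260,270:370],None,fx=7,fy=6.5,interpolation=cv2.INTER_CUBIC)[:,:,::-1])
E
python3 chk.py pics/g.png -12
```

```text
11.1333 [0.49336741 0.03509921 0.01938615] [-7.000e-02 -9.749e+01] [-0.33181464  0.70796064 -0.59761201]
[ 0.57364316 -0.00350126  0.026      -0.43548812] 121.43450735100342 [ 0.14 -8.42  0.59]
```

View pics/g.png

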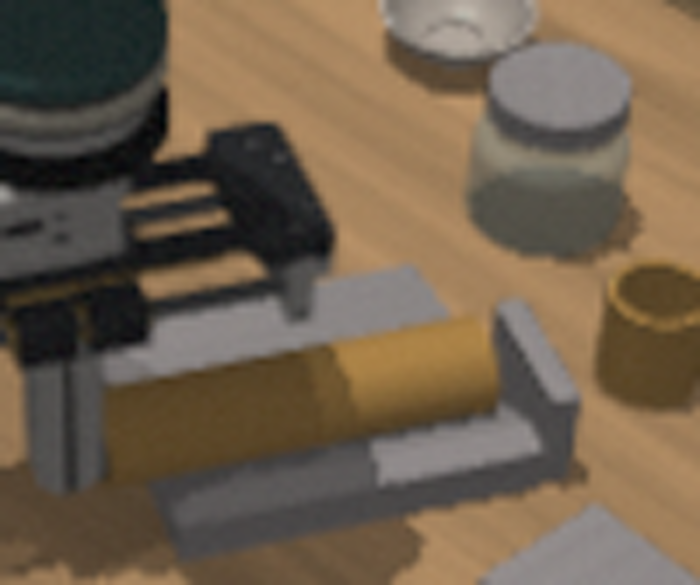

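The tube's far end is at (497,375) in the crop, close to the plate with a small gap left. I creep on and watch the force.

Request:
{"fn": "apply_moves", "kwargs": {
  "targets": [
    [[0.07, -0.03, 0], [0, 0, 0], 1],
    [[0.14, -0.07, 0], [0, 0, 0], 1],
    [[0.21, -0.1, 0], [0, 0, 0], 1],
    [[0.27, -0.13, 0], [0, 0, 0], 1],
    [[0.3, -0.14, 0], [0, 0, 0], 1],
    [[0.3, -0.14, 0], [0, 0, 0], 1]
  ]
}}

```text
t: 11.63
tool_pos: [0.4964, 0.0336, 0.0194]
tool_rot: [0.846, 0.534, 0.001, 0.001]
wrist_force: [-2.0, 1.8, 0.5]
width: 0.0006
```

```bash
python3 chk.py pics/h.png -6
```

```text
11.6833 [0.49641426 0.03363095 0.01937426] [-6.000e-02 -9.411e+01] [-2.57983293  1.39386165 -0.26428275]
[ 0.57820876 -0.00519665  0.026      -0.42209543] 120.4492171576934 [-0.29 -3.57  1.36]
```

Request:
{"fn": "apply_moves", "kwargs": {
  "targets": [
    [[0.05, -0.02, 0], [0, 0, 0], 1],
    [[0.09, -0.04, 0], [0, 0, 0], 1],
    [[0.09, -0.04, 0], [0, 0, 0], 1]
  ]
}}

```text
t: 11.93
tool_pos: [0.4974, 0.0332, 0.0194]
tool_rot: [0.846, 0.534, 0.001, 0.001]
wrist_force: [-2.4, 1.0, 0.4]
width: 0.0005
```

```bash
python3 chk.py pics/i.png -5
```

```text
11.9833 [0.49740254 0.03317813 0.01937795] [-8.000e-02 -9.302e+01] [-1.55441504  0.47315457 -0.17628353]
[ 0.57788766 -0.00561731  0.026      -0.43431449] 123.78187575095995 [ 0.22 -3.68  0.66]
```

View pics/i.png

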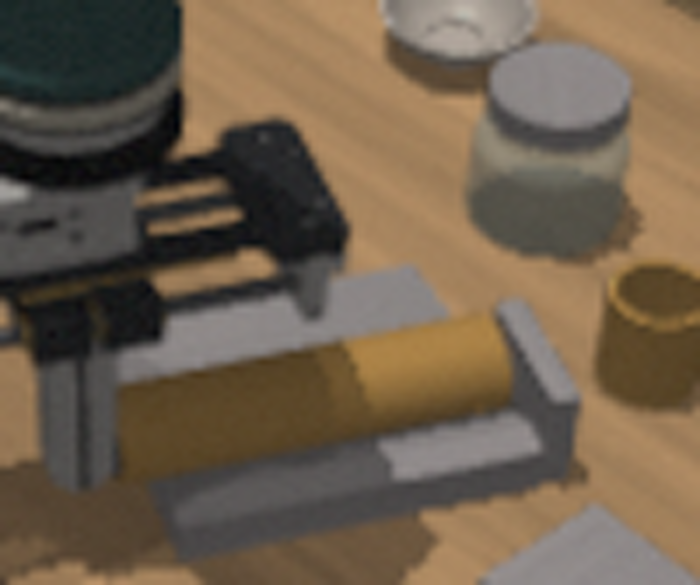

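Request:
{"fn": "apply_moves", "kwargs": {
  "targets": [
    [[0.05, -0.02, 0], [0, 0, 0], 1],
    [[0.09, -0.04, 0], [0, 0, 0], 1],
    [[0.09, -0.04, 0], [0, 0, 0], 1]
  ]
}}

```text
t: 12.23
tool_pos: [0.4984, 0.0327, 0.0194]
tool_rot: [0.846, 0.534, 0.001, 0.001]
wrist_force: [-1.0, 1.3, 1.4]
width: 0.0006
```

Request:
{"fn": "apply_moves", "kwargs": {
  "targets": [
    [[0.05, -0.02, 0], [0, 0, 0], 1],
    [[0.09, -0.04, 0], [0, 0, 0], 1],
    [[0.09, -0.04, 0], [0, 0, 0], 1]
  ]
}}

```text
t: 12.48
tool_pos: [0.4994, 0.0322, 0.0194]
tool_rot: [0.846, 0.534, 0.001, 0.001]
wrist_force: [-1.4, 0.9, 0.6]
width: 0.0005
```

Request:
{"fn": "apply_moves", "kwargs": {
  "targets": [
    [[0.05, -0.02, 0], [0, 0, 0], 1],
    [[0.09, -0.04, 0], [0, 0, 0], 1],
    [[0.09, -0.04, 0], [0, 0, 0], 1]
  ]
}}

```text
t: 12.73
tool_pos: [0.4996, 0.0322, 0.0194]
tool_rot: [0.846, 0.534, 0.001, 0.0]
wrist_force: [-4.3, 2.0, 2.8]
width: 0.0005
```

```bash
python3 chk.py pics/j.png -4
```

```text
12.7833 [0.4996179  0.03218723 0.0193592 ] [ -0.14 -90.6 ] [-4.74938283  3.10301588  1.5637054 ]
[ 0.58096122 -0.00696986  0.026      -0.43452936] 135.83694666343905 [ 0.12 -0.32  0.65]
```

View pics/j.png

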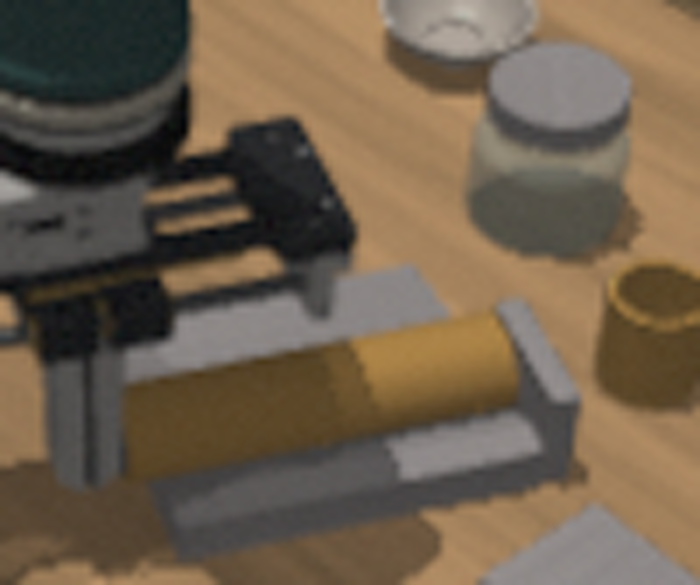

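Request:
{"fn": "apply_moves", "kwargs": {
  "targets": [
    [[0.1, -0.05, 0], [0, 0, 0], 1],
    [[0.1, -0.05, 0], [0, 0, 0], 1],
    [[0.1, -0.05, 0], [0, 0, 0], 1]
  ]
}}

```text
t: 13.03
tool_pos: [0.4996, 0.0322, 0.0194]
tool_rot: [0.845, 0.534, -0.0, -0.001]
wrist_force: [-4.9, 3.4, 3.5]
width: 0.0006
```

The tool stalls and the force holds at 6 N or more, so the tube is against the stop. I back straight off along the groove and lift away.

Request:
{"fn": "apply_moves", "kwargs": {
  "targets": [
    [[-0.2, 0.1, 0], [0, 0, 0], 1],
    [[-0.7, 0.33, 0], [0, 0, 0], 1],
    [[-1.8, 0.86, 0], [0, 0, 0], 1],
    [[-3, 1.43, 0], [0, 0, 0], 1],
    [[-4, 1.9, 2], [0, 0, 0], 1],
    [[-5, 2.4, 6], [0, 0, 0], 1],
    [[-7, 3.5, 10], [0, 0, 0], 1],
    [[-10, 6.5, 13], [0, 0, 0], 1],
    [[-13, 10, 16], [0, 0, 0], 1],
    [[-16, 13.5, 18], [0, 0, 0], 1],
    [[-19, 17, 18], [0, 0, 0], 1],
    [[-21, 20, 18], [0, 0, 0], 1],
    [[-22, 23, 18], [0, 0, 0], 1],
    [[-22, 25, 18], [0, 0, 0], 1],
    [[-22, 25, 18], [0, 0, 0], 1],
    [[-22, 25, 18], [0, 0, 0], 1]
  ]
}}

```text
t: 14.37
tool_pos: [0.2782, 0.2834, 0.1994]
tool_rot: [0.844, 0.536, 0.0, -0.0]
wrist_force: [0.3, -1.0, 0.0]
width: 0.0005
```

Run:
```python
from h import *
i=shot("k");s=sensors.sense();print(s["t"],s["tool_pos"],s["wrist_force"])
g=bw(BL,[[0,-4,0]])[0]
for nm in(("side",),("top",),("top","side")):
    x,f=fit(i,[g[0],g[1],.026,BL[2]+np.pi/2],nm);print(nm,x,f,toblock(x))
cv2.imwrite("pics/k.png",np.hstack([cv2.resize(i[n][b:b+100,a:a+80],None,fx=5,fy=5,interpolation=cv2.INTER_CUBIC)[:,:,::-1] for n,a,b in(("side",280,175),("top",265,150))]))
```

```text
14.4667 [0.27945555 0.28151551 0.19914982] [ 0.8184768  -0.57403023 -0.0166259 ]
('side',) [ 0.57752062 -0.00481898  0.026      -0.43303825] 194.04258573974784 [-0.34 -4.35  0.73]
('top',) [ 0.57506906 -0.0021966   0.026      -0.43930552] 167.41264095955498 [-1.65 -7.69  0.37]
('top', 'side') [ 0.57669542 -0.00367394  0.026      -0.43789882] 368.7374056977727 [-1.02 -5.59  0.45]
```

View pics/k.png

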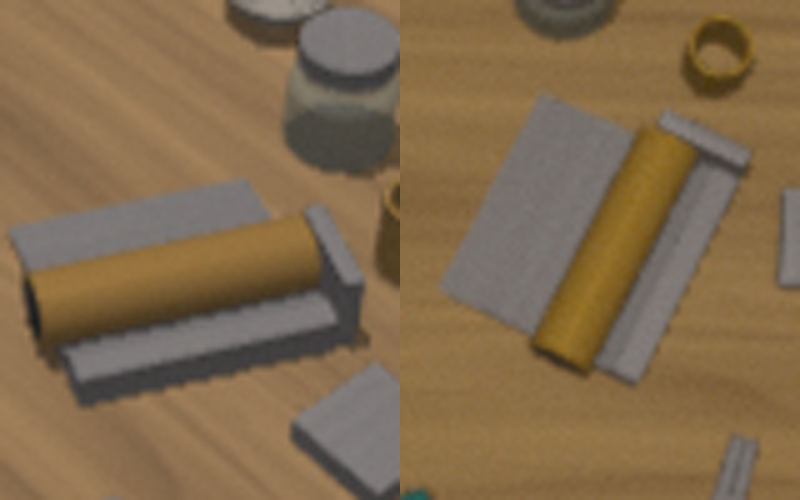

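View pics/top_k.png

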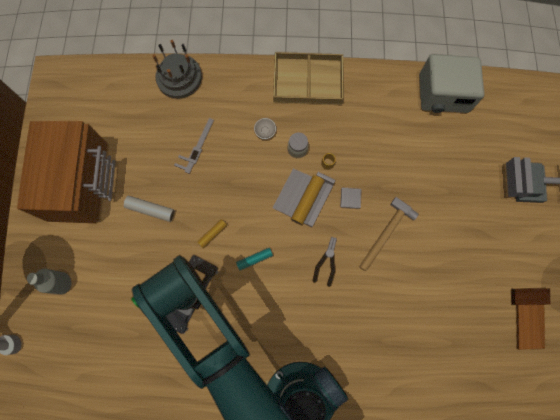

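The side and top crops show the tube lying in the groove with its end on the stop plate, at (315,240) and (670,140). The bystanders are where they were and the arm is clear of everything, so I hand in.

```bash
python3 -c "
from cell import bot;print(bot.sign_off())"
```

```text
the job is handed in; nothing more can be done
None
```

The brass tube is in the groove with its end against the stop plate, and I handed the job in after about 14.5 s. No verdict was reported.

**What I did:** I rolled the larger brass tube along the bench and over the crest with both open fingers behind it. I then pushed it endways with the fingers shut until the tool stalled at about 6 N against the stop. After that I backed off, lifted and moved clear.

**Last checks:**
- **Position:** the two cameras together put the tube's centre at about x -1.0, y -5.6 mm in the block's frame, 0.45° off the groove. The target is 0, -5.
- **Views disagree:** the side view alone gave y -4.4 mm and the top view alone -7.7 mm. That matches the 3–4 mm disagreement I saw between the cameras at the start. An earlier side-view fit at the moment of contact, with the fingers partly in the way, read -0.3 mm. I relied on the stall and the pictures for contact.
- **Bystanders:** all of them look unmoved in the top picture; I did not measure each one.
- **Not measured:** I did not see the tube's turning angle directly. It travelled about 230 mm, and the only forces I saw during the roll were small (4 N or less).

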